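# Rack the antenna loading coils by size

### The arm

A 6-joint arm with a two-finger parallel gripper is mounted at the origin on the work surface. World frame = base frame: x ahead of the robot, y to its left, z up, the work surface at z = 0. Lengths are in m, angles in rad, forces in N, time in s.
With the tool pointing down it reaches from about 0.325 to 0.85 m from the base axis. Payload 4.4 kg.
Tool frame: the origin (TCP) lies between the finger pads; the fingertips stand 14 mm ahead of it and the grasp point (between the pads) lies 5 mm behind it; z points along the fingers, y is the direction in which the jaws open and shut (so a half turn about z gives the same grasp; the last joint's range is limited). The gripper opens to 94 mm and grips with 3 to 60 N. Pads are 16 mm wide; open, the fingers measure 119 mm over their backs; the gripper's body (75 mm by 177 mm) begins 78 mm behind the grasp point.
Start: joints at [0.985, 0.207, 1.542, -0, 1.393, -0.15], TCP at [0.243, 0.521, 0.219] pointing down, gripper open.
Joint ranges: [-2.73, 2.73], [-0.86, 2.22], [0.23, 2.46], [-1.11, 4.25], [0.08, 2.63], [-2.82, 2.82]. Speed limits (rad/s): [2.79, 2.79, 3.14, 3.14, 3.14, 3.14].

### API

Orientations are given as a unit quaternion [x, y, z, w].
In Python, from plant import env gives the robot as it stands. The module is installed in compiled form; this text tells all that it offers.
- The arm moves only by the tool drive_tool, never from a script. Its argument "motion" is a list of rows, each a list of 7 numbers: the shift along the tool's x, y, z in units of 2 cm (1.0 is 2 cm), then the turn, a rotation vector about the tool's x, y, z in units of 180 degrees (1.0 is 180 degrees), then the closure, from -1 (fully open) to 1 (shut). In form: [[tx, ty, tz, rx, ry, rz, grip], ...]. A call has 1 to 8 rows; each row shifts and turns the commanded pose from where the row before left it, along the tool's axes as they then stand; what a row does not reach is not made up. A row lasts 1/8 s, in which the tool goes at most 62.5 mm and 10.7 degrees, less where a joint would pass 70% of its speed; a pose out of reach is approached as far as the arm can. A call with a number of a shift or a turn outside -1 to 1 is refused whole. A call with a gripper value outside its range is refused whole. The fingers move at their own pace and stop on an object; "newtons" is the grip in N (left out, the last holds). Time passes only in rows, so rows that do not move let the fingers close. It gives the time, the measured TCP pose, the force and the opening at its end, in the units of the state.
- env.get_state(): the state, without advancing time (a new reading comes with each control period).
- env.read_camera(name): name is "scene" or "side" or "wrist"; returns (picture, depth): 480x640x3 uint8, red, green, blue; 480x640 float32, m along the optical axis (not along the pixel's ray), 0 where there is no reading.
- env.camera_params(name): a dict with "intrinsics" (3x3 intrinsics, pixels), "pose" (4x4, takes a point from camera to world coordinates). Camera axes: x right, y down, z forward; pixel columns grow to the right and rows downward; lengths in m; the calibration is good to about 2 mm. A picture is of the moment at which its call begins: read the wrist's pose just before it. camera_params takes no time and is no camera call; for the wrist camera it gives the pose at the moment of the call.
- env.hand_in(): hands the job in, once; it reports no verdict.
The state is a dict: "t": time; "joints": joint angles; "joint_vel": joint speeds; "effort": joint torques, N m; "tool_pos": TCP position; "ee_rot": TCP orientation; "wrist_force": force on the tool from outside, world axes, zero at the start; "torque": the same for the moment, N m; "opening": finger opening in m.
Only numpy, scipy, OpenCV 4.12 (cv2) and the standard library are available. Lean on these libraries where they do the work, as an engineer would, in place of code of your own. Each camera call takes 0.05 s, during which the arm holds its last target.

### The job

Line up the four copper-wound antenna coils on the wooden rack in order of size, one standing upright and centred on each round rubber pad, with the smallest at the end next to the black meter with the round white dial and the largest at the far end. Never let a coil fall over, and leave the Morse key where it stands.

Things in the scene. Friction and masses are not known exactly. Their poses are not given: they have to be found in the camera images.
- coil_1: The smallest of four loose antenna loading coils: an upright copper-wound cylinder with black end caps, 28 mm in diameter and 50 mm tall, under 0.25 kg. Origin: centre of its underside; z up along its axis. It starts standing on the table and can be gripped anywhere on its side.
- coil_2: The second smallest of four loose antenna loading coils: an upright copper-wound cylinder with black end caps, 34 mm in diameter and 65 mm tall, under 0.25 kg. Origin: centre of its underside; z up along its axis. It starts standing on the table and can be gripped anywhere on its side.
- coil_3: The second largest of four loose antenna loading coils: an upright copper-wound cylinder with black end caps, 40 mm in diameter and 80 mm tall, under 0.25 kg. Origin: centre of its underside; z up along its axis. It starts standing on the table and can be gripped anywhere on its side.
- coil_4: The largest of four loose antenna loading coils: an upright copper-wound cylinder with black end caps, 46 mm in diameter and 95 mm tall, under 0.25 kg. Origin: centre of its underside; z up along its axis. It starts standing on the table and can be gripped anywhere on its side.
- pad_a: Round black rubber pad, 58 mm wide, 3 mm thick, fixed on the wooden rack (a fixed board 90 x 370 mm, 20 mm thick): number 1 of four from the +y end, 90 mm apart. Origin: centre of the pad's underside, 20 mm above the table; a coil on the pad has its underside 3 mm above this. y axis: along the row from pad_d to pad_a; z up.
- pad_b: Round black rubber pad, 58 mm wide, 3 mm thick, fixed on the wooden rack (a fixed board 90 x 370 mm, 20 mm thick): number 2 of four from the +y end, 90 mm apart. Origin: centre of the pad's underside, 20 mm above the table; a coil on the pad has its underside 3 mm above this. y axis: along the row from pad_d to pad_a; z up.
- pad_c: Round black rubber pad, 58 mm wide, 3 mm thick, fixed on the wooden rack (a fixed board 90 x 370 mm, 20 mm thick): number 3 of four from the +y end, 90 mm apart. Origin: centre of the pad's underside, 20 mm above the table; a coil on the pad has its underside 3 mm above this. y axis: along the row from pad_d to pad_a; z up.
- pad_d: Round black rubber pad, 58 mm wide, 3 mm thick, fixed on the wooden rack (a fixed board 90 x 370 mm, 20 mm thick): number 4 of four from the +y end, 90 mm apart. Origin: centre of the pad's underside, 20 mm above the table; a coil on the pad has its underside 3 mm above this. y axis: along the row from pad_d to pad_a; z up.
- meter: Fixed black box, 110 x 120 mm, 60 mm high (66 mm at the needle's hub), with a round white 76 mm dial on top, beyond one end of the rack (either end; a ribbed aluminium power supply, same footprint, 56 mm high, is beyond the other), roughly in line with the row, its centre about 155 mm from the nearest pad's. Origin: centre of its underside; z up.
- morse_key: Loose Morse key, a bystander standing among the coils: dark steel base 75 x 55 x 18 mm, 37 mm high in all, two red paddles at its -x end. Origin: centre of its underside; z up.

How it is judged:
By the outcome, as a careful person would: the job done as asked, in the order asked, and still so for the second after the job is handed in, with the robot touching nothing.
It also fails if it takes over 104 s, if anything falls off the work surface, if the arm or the gripper's body presses on something with over 40 N, if the wrist force passes 120 N, or if a joint passes its speed limit or range.

## Working session

There is one attempt and no reset: what is moved stays moved. The work goes in short steps, Python scripts to look and compute and a tool call to move; the robot and the scene stay as the last step left them, time stands still between calls to the robot, and variables do not carry over. Pictures are saved under pics/ and viewed, and the job is handed in when it is done.

Besides the shell and the picture viewer there is one more tool, called by a JSON object that holds its "fn" and its "kwargs". drive_tool: Moves the arm, as the interface text tells. Shifts and turns lie within -1 to 1; 1 stands for 2 cm of shift or 180 degrees of turn. Its arguments: {"type":"object","properties":{"motion":{"type":"array","items":{"type":"array","items":{"type":"number"}}},"newtons":{"type":"number"}},"required":["motion"]}

```bash
mkdir -p pics
python3 - <<'E'
from plant import env
import cv2,numpy as np
np.set_printoptions(precision=4,suppress=True)
for n in ["scene","side"]:
    im,d=env.read_camera(n);p=env.camera_params(n)
    cv2.imwrite(f"pics/{n}0.png",im[:,:,::-1]);np.savez(f"{n}0.npz",im=im,d=d,K=p["intrinsics"],T=p["pose"])
    print(n,p["intrinsics"],p["pose"])
print(env.get_state())
E
```

```text
scene [[470.6808   0.     306.5291]
 [  0.     470.6808 238.376 ]
 [  0.       0.       1.    ]] [[-0.5201  0.4813 -0.7056  1.2058]
 [ 0.8541  0.2844 -0.4355  0.3985]
 [-0.009  -0.8291 -0.559   0.5468]
 [ 0.      0.      0.      1.    ]]
side [[611.677   0.    321.928]
 [  0.    611.677 231.165]
 [  0.      0.      1.   ]] [[-0.996  -0.0272  0.0856  0.4734]
 [-0.0882  0.4804 -0.8726  0.9003]
 [-0.0174 -0.8766 -0.4809  0.5489]
 [ 0.      0.      0.      1.    ]]
{'t': 0.1, 'joints': array([ 0.9845,  0.2073,  1.5428, -0.    ,  1.3935, -0.1505]), 'joint_vel': array([-0.0007, -0.0013, -0.0034, -0.0002,  0.001 ,  0.0001]), 'effort': array([ -0.0006, -37.187 , -28.2292,   0.07  ,   0.0312,  -0.0001]), 'tool_pos': array([0.2424, 0.5207, 0.2184]), 'ee_rot': array([ 0.2162,  0.9764, -0.001 , -0.0004]), 'wrist_force': array([-0.6553, -0.3296, -0.5005]), 'torque': array([ 0.058 ,  0.0283, -0.0167]), 'opening': 0.09371077877985101}
```

View pics/scene0.png

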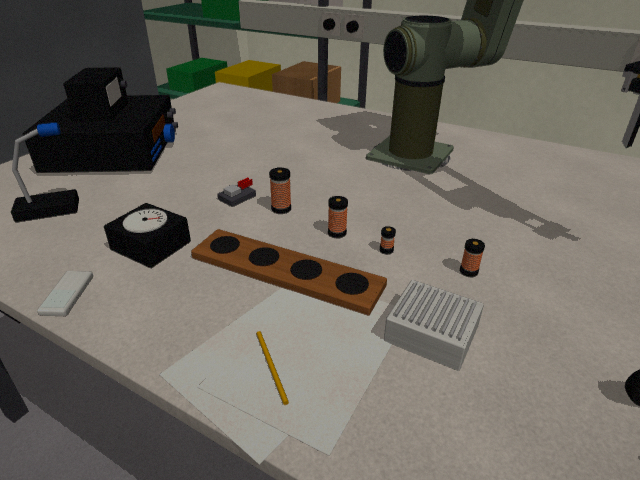

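View pics/side0.png

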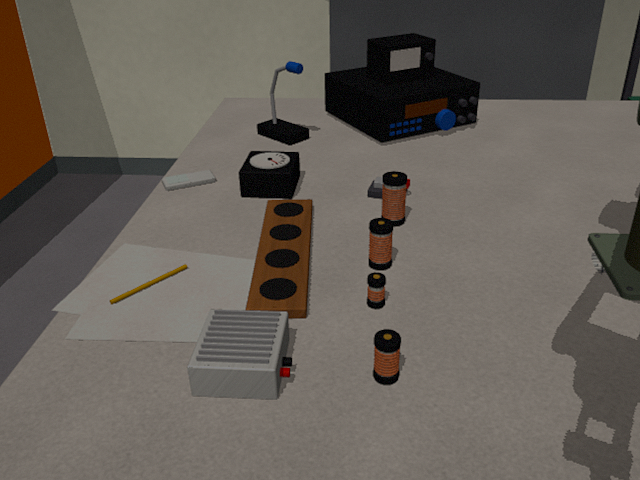

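The scene view looks back at the robot. The meter (148,225) is at the −y end beyond pad_d and the PSU at the +y end. From left to right the coils are at (281,190), which looks largest, then (338,217), (388,240) smallest and (473,257), with the key at (238,192) beside the largest. I'll measure them now.

```bash
cat > h.py <<'E'
import cv2,numpy as np
from scipy.optimize import least_squares
np.set_printoptions(precision=4,suppress=True)
def cloud(c):
    d=c["d"];v,u=np.mgrid[:480,:640];K=c["K"]
    P=np.stack([(u-K[0,2])/K[0,0]*d,(v-K[1,2])/K[1,1]*d,d],-1)
    P=P@c["T"][:3,:3].T+c["T"][:3,3];P[d<=0]=np.nan;return P
def ray(c,uv,z):
    K,T=c["K"],c["T"];r=T[:3,:3]@np.array([(uv[0]-K[0,2])/K[0,0],(uv[1]-K[1,2])/K[1,1],1]);o=T[:3,3]
    return o+r*(z-o[2])/r[2]
def proj(c,p):
    q=c["T"][:3,:3].T@(np.array(p)-c["T"][:3,3]);q=c["K"]@q;return q[:2]/q[2]
def blobs(m,amin=60):
    n,l,s,ce=cv2.connectedComponentsWithStats(m.astype(np.uint8));return [(l==i,s[i],ce[i]) for i in range(1,n) if s[i,4]>=amin]
E
python3 - <<'E'
from h import *
for n in ["scene","side"]:
    c=dict(np.load(n+"0.npz"));P=cloud(c);im=c["im"];hsv=cv2.cvtColor(im,cv2.COLOR_RGB2HSV)
    print(n,'table z med',np.nanmedian(P[...,2][300:330,300:560]))
    m=(hsv[...,0]<15)&(hsv[...,1]>110)&(hsv[...,2]>110)
    m=cv2.morphologyEx(m.astype(np.uint8),cv2.MORPH_CLOSE,np.ones((5,5)))
    z=P[...,2]; 
    for b,s,ce in blobs(m,40):
        x=np.nanmedian(P[b],0)
        if not(0.2<x[0]<0.9 and abs(x[1])<0.6): continue
        # all points within 40mm above table
        r=np.hypot(P[...,0]-x[0],P[...,1]-x[1])<0.045
        q=P[r&(z>0.008)];h=np.percentile(q[:,2],99)
        copper=P[b&(z>0.01)]
        f=lambda p:np.hypot(copper[:,0]-p[0],copper[:,1]-p[1])-R
        out=[]
        for R in(.014,.017,.020,.023):
            vd=c["T"][:2,2]/np.linalg.norm(c["T"][:2,2])
            o=least_squares(f,x[:2]+vd*R,loss="soft_l1",f_scale=.002);out.append((round(R*2e3),o.x.round(4).tolist(),round(np.median(abs(o.fun))*1e3,2)))
        print(s[:4],ce,'med',x,'h',h);print('   ',out)
    dk=(hsv[...,2]<60)&(abs(z-.023)<.012)
    for b,s,ce in blobs(dk,150):
        cn=max(cv2.findContours(b.astype(np.uint8),0,1)[0],key=cv2.contourArea)
        if len(cn)<6: continue
        e=cv2.fitEllipse(cn);print('dark',e,ray(c,e[0],.023),len(cn))
E
```

```text
scene table z med 0.0019433583767750617
[238 177  15   9] [245.8305 180.7797] med [ 0.4169 -0.2579  0.033 ] h 0.036747330525802514
    [(28, [0.4162, -0.261], np.float64(2.51)), (34, [0.4122, -0.2647], np.float64(2.98)), (40, [0.4096, -0.2675], np.float64(3.06)), (46, [0.4073, -0.2701], np.float64(3.04))]
[272 179  19  29] [281.4645 194.3814] med [ 0.4567 -0.1271  0.0469] h 0.09554345810241893
    [(28, [0.4472, -0.1355], np.float64(1.74)), (34, [0.4446, -0.1378], np.float64(1.47)), (40, [0.4421, -0.1403], np.float64(1.21)), (46, [0.4398, -0.1429], np.float64(1.2))]
[329 208  18  24] [338.5654 220.7745] med [0.4794 0.0276 0.0391] h 0.08076224929089361
    [(28, [0.4687, 0.0197], np.float64(1.17)), (34, [0.4661, 0.0174], np.float64(0.95)), (40, [0.4636, 0.015], np.float64(0.91)), (46, [0.4611, 0.0127], np.float64(1.19))]
[383 238  11  10] [388.6197 243.4789] med [0.4805 0.1387 0.0236] h 0.05157084399620877
    [(28, [0.4694, 0.1302], np.float64(0.81)), (34, [0.4669, 0.128], np.float64(1.01)), (40, [0.4645, 0.126], np.float64(0.98)), (46, [0.4621, 0.1239], np.float64(1.01))]
[192 245 1
[... 3983 characters left out ...]
0732422) [ 0.6395 -0.1368  0.023 ] 66
dark ((285.0766296386719, 231.88287353515625), (15.871918678283691, 31.043548583984375), 86.9010238647461) [ 0.6326 -0.0475  0.023 ] 70
dark ((624.9515380859375, 266.8085632324219), (28.549842834472656, 58.97500228881836), 168.8678436279297) [0.0752 0.0362 0.023 ] 158
dark ((281.78955078125, 258.0377502441406), (18.190628051757812, 33.90766143798828), 86.53911590576172) [0.6254 0.0422 0.023 ] 78
dark ((277.8417053222656, 288.54803466796875), (21.098695755004883, 36.82408142089844), 85.9059829711914) [0.6183 0.1317 0.023 ] 85
dark ((284.0650634765625, 363.91741943359375), (10.77064037322998, 64.99608612060547), 7.77437162399292) [0.5843 0.3016 0.023 ] 142
```

{"fn": "drive_tool", "kwargs": {"motion": [[0,0,0,0,0,0.0516,-1],[0,0,0,0,0,0.0516,-1],[0,0,0,0,0,0.0516,-1],[0,0,0,0,0,0.0516,-1],[0,0,0,0,0,0.0516,-1],[0,0,0,0,0,0.0516,-1],[0,0,0,0,0,0.0516,-1],[0,0,0,0,0,0,-1]], "newtons": 15}}

```text
t: 1.1
tool_pos: [0.2425, 0.5209, 0.2189]
ee_rot: [0.706, 0.708, -0.001, 0.0]
wrist_force: [-0.1, 0.3, 0.4]
opening: 0.0941
```

{"fn": "drive_tool", "kwargs": {"motion": [[-1,1,0,0,0,0,-1],[-1,1,0,0,0,0,-1],[-1,1,0,0,0,0,-1],[-1,1,0,0,0,0,-1],[-1,1,0,0,0,0,-1],[-1,1,0,0,0,0,-1],[-1,1,0,0,0,0,-1],[-1,1,0,0,0,0,-1]]}}

```text
t: 2.1
tool_pos: [0.4032, 0.3605, 0.2192]
ee_rot: [0.706, 0.708, -0.0, -0.0]
wrist_force: [0.1, -0.2, -0.5]
opening: 0.0937
```

{"fn": "drive_tool", "kwargs": {"motion": [[-1,1,0,0,0,0,-1],[-1,1,0,0,0,0,-1],[-1,0.6,0,0,0,0,-1],[-0.6,0,0,0,0,0,-1],[0,0,0,0,0,0,-1]]}}

```text
t: 2.72
tool_pos: [0.4543, 0.2889, 0.2192]
ee_rot: [0.707, 0.707, -0.0, -0.0]
wrist_force: [-0.1, 0.6, -1.2]
opening: 0.094
```

```bash
cat >> h.py <<'E'
def snap(env,n,tag):
    p=env.camera_params(n);s=env.get_state();im,d=env.read_camera(n)
    cv2.imwrite(f"pics/{n}{tag}.png",im[:,:,::-1]);c=dict(im=im,d=d,K=p["intrinsics"],T=p["pose"]);np.savez(f"{n}{tag}.npz",**c);return c,s
E
python3 - <<'E'
from h import *
from plant import env
c,s=snap(env,"wrist",1);print(c["K"],c["T"],s["tool_pos"],s["t"],s["joints"])
E
```

```text
[[378.0626   0.     317.8228]
 [  0.     378.0626 245.1564]
 [  0.       0.       1.    ]] [[ 1.      0.0003 -0.0004  0.4537]
 [ 0.0002 -0.9697 -0.2445  0.3598]
 [-0.0004  0.2445 -0.9697  0.3844]
 [ 0.      0.      0.      1.    ]] [0.4543 0.2889 0.2192] 2.725 [0.4054 0.1297 1.6313 0.0004 1.3814 0.4048]
```

View pics/wrist1.png

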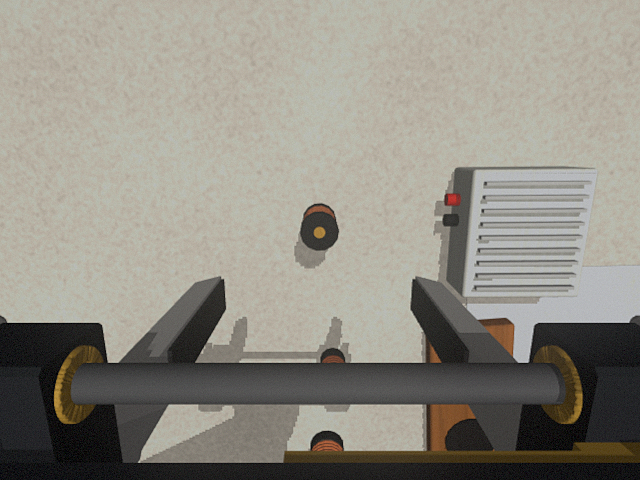

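Coil_2's top is at (319,231), midway between the fingers, and the PSU is at (525,230).

```bash
cat >> h.py <<'E'
def top(c,xy,h,win=.05):
    "dark top cap near xy: ellipse fit of cap at height h"
    P=cloud(c);m=(abs(P[...,2]-h)<.007)&(np.hypot(P[...,0]-xy[0],P[...,1]-xy[1])<win)
    m=cv2.morphologyEx(m.astype(np.uint8),cv2.MORPH_CLOSE,np.ones((3,3)))
    bs=blobs(m,60)
    if not bs: return None
    b=max(bs,key=lambda q:q[1][4])[0]
    cn=max(cv2.findContours(b.astype(np.uint8),0,1)[0],key=cv2.contourArea);e=cv2.fitEllipse(cn)
    hs=cv2.cvtColor(c["im"],cv2.COLOR_RGB2HSV)
    g=(hs[...,0]>10)&(hs[...,0]<30)&(hs[...,1]>100)&(hs[...,2]>60)&(cv2.erode(b.astype(np.uint8),np.ones((5,5)))>0)
    v,u=np.nonzero(g)
    dot=ray(c,(u.mean(),v.mean()),h)[:2] if len(u) else None
    return dict(px=e[0],axes=e[1],xy=ray(c,e[0],h)[:2],dot=dot,zmed=np.nanmedian(P[b][:,2]))
E
python3 - <<'E'
from h import *
c=dict(np.load("wrist1.npz"));print(top(c,(.4544,.289),.065))
P=cloud(c);print(np.nanmedian(P[100:200,100:300].reshape(-1,3),0))
for n in("scene","side"):
    c=dict(np.load(n+"0.npz"))
    for xy,h in(((.4544,.289),.065),((.4695,.1295),.05),((.4637,.0145),.08),((.44,-.143),.095)): print(n,h,top(c,xy,h))
    P=cloud(c)
    for y,x in((-.137,.642),(-.0478,.635),(.0416,.628),(.131,.621)):
        u,v=proj(c,(x,y,.023)).round().astype(int);print(np.nanmedian(P[v-2:v+3,u-2:u+3].reshape(-1,3),0))
E
```

```text
{'px': (318.76153564453125, 231.37962341308594), 'axes': (37.72364044189453, 37.841583251953125), 'xy': array([0.4544, 0.2915]), 'dot': array([0.4547, 0.291 ]), 'zmed': np.float64(0.06502102619506561)}
[ 0.3368  0.3596 -0.0001]
scene 0.065 {'px': (474.65850830078125, 244.86395263671875), 'axes': (11.988714218139648, 19.65597152709961), 'xy': array([0.4628, 0.2922]), 'dot': array([0.4555, 0.291 ]), 'zmed': np.float64(0.06414429609158889)}
scene 0.05 {'px': (387.9554748535156, 231.0865936279297), 'axes': (9.569703102111816, 14.346734046936035), 'xy': array([0.4775, 0.1335]), 'dot': array([0.4718, 0.1316]), 'zmed': np.float64(0.04887589439334794)}
scene 0.08 {'px': (337.5203552246094, 201.5183563232422), 'axes': (11.37674331665039, 19.78386878967285), 'xy': array([0.4721, 0.0196]), 'dot': array([0.4644, 0.0165]), 'zmed': np.float64(0.0790096848847632)}
scene 0.095 {'px': (279.12615966796875, 173.00633239746094), 'axes': (10.568096160888672, 21.392602920532227), 'xy': array([ 0.4495, -0.1362]), 'dot': array([ 0.4409, -0.1419]), 'zmed': np.float64(0.09382370414435731)}
[ 0.6427 -0.1372  0
[... 328 characters left out ...]
 278.9505615234375), 'axes': (12.544889450073242, 18.860321044921875), 'xy': array([0.4696, 0.1371]), 'dot': array([0.4694, 0.1301]), 'zmed': np.float64(0.049354203877653824)}
side 0.08 {'px': (380.5162658691406, 225.1109619140625), 'axes': (14.520357131958008, 24.277503967285156), 'xy': array([0.464 , 0.0239]), 'dot': array([0.4636, 0.014 ]), 'zmed': np.float64(0.07951639547041633)}
side 0.095 {'px': (393.9924011230469, 177.76846313476562), 'axes': (12.364005088806152, 25.37421417236328), 'xy': array([ 0.4406, -0.1326]), 'dot': array([ 0.4395, -0.1453]), 'zmed': np.float64(0.09459226888005129)}
[ 0.642  -0.1394  0.0225]
[ 0.6349 -0.0467  0.0228]
[0.6285 0.0435 0.0229]
[0.6215 0.1298 0.0226]
```

{"fn": "drive_tool", "kwargs": {"motion": [[0.08,0,1,0,0,0,-1],[0,0,1,0,0,0,-1],[0,0,1,0,0,0,-1],[0,0,1,0,0,0,-1],[0,0,1,0,0,0,-1],[0,0,1,0,0,0,-1],[0,0,1,0,0,0,-1],[0,0,1,0,0,0,-1]]}}

```text
t: 3.78
tool_pos: [0.4543, 0.292, 0.059]
ee_rot: [0.706, 0.708, 0.0, -0.0]
wrist_force: [-0.7, 0.7, 0.9]
opening: 0.0937
```

{"fn": "drive_tool", "kwargs": {"motion": [[0,0,0.8,0,0,0,-1],[0,0,0.3,0,0,0,-1],[0,0,0,0,0,0,0],[0,0,0,0,0,0,0.6],[0,0,0,0,0,0,1],[0,0,0,0,0,0,1]]}}

```text
t: 4.53
tool_pos: [0.4552, 0.2911, 0.038]
ee_rot: [0.707, 0.707, 0.001, 0.0]
wrist_force: [0.5, -0.2, -0.5]
opening: 0.0572
```

{"fn": "drive_tool", "kwargs": {"motion": [[0,0,0,0,0,0,1],[0,0,0,0,0,0,1],[0,0,0,0,0,0,1],[0,0,0,0,0,0,1],[0,0,0,0,0,0,1]]}}

```text
t: 5.15
tool_pos: [0.4549, 0.2909, 0.0375]
ee_rot: [0.707, 0.707, 0.0, 0.0]
wrist_force: [-0.1, -0.6, 0.3]
opening: 0.0335
```

{"fn": "drive_tool", "kwargs": {"motion": [[0,0,-0.5,0,0,0,1],[0,0,-1,0,0,0,1],[0,0,-1,0,0,0,1],[0,0,-1,0,0,0,1],[0,0,-1,0,0,0,1],[-1,1,-1,0,0,0,1],[-1,1,-0.5,0,0,0,1],[-1,1,0,0,0,0,1]], "newtons": 20}}

```text
t: 6.15
tool_pos: [0.5162, 0.2307, 0.1594]
ee_rot: [0.707, 0.707, 0.001, 0.001]
wrist_force: [-0.4, -0.3, -1.1]
opening: 0.0339
```

{"fn": "drive_tool", "kwargs": {"motion": [[-1,1,0,0,0,0,1],[-1,1,0,0,0,0,1],[-1,1,0,0,0,0,1],[-1,1,0,0,0,0,1],[-1,1,0,0,0,0,1],[-1,1,0,0,0,0,1],[-1,0,0,0,0,0,1],[-1,0,0,0,0,0,1]]}}

```text
t: 7.15
tool_pos: [0.6342, 0.0699, 0.1572]
ee_rot: [0.707, 0.707, -0.0, -0.0]
wrist_force: [-0.2, -0.2, -0.2]
opening: 0.0337
```

{"fn": "drive_tool", "kwargs": {"motion": [[-1,0,0,0,0,0,1],[-1,0,0,0,0,0,1],[-1,0,0,0,0,0,1],[-1,0,0,0,0,0,1],[-1,0,0,0,0,0,1],[-1,0,0,0,0,0,1],[0,0,0,0,0,0,1]]}}

```text
t: 8.02
tool_pos: [0.6349, -0.0509, 0.1574]
ee_rot: [0.708, 0.706, -0.0, 0.0]
wrist_force: [0.1, -0.3, -1.1]
opening: 0.0339
```

Run:
```python
from h import *
from plant import env
c,s=snap(env,"wrist",2);print(c["T"][:3,3],s["tool_pos"],s["t"],s["opening"])
```

```text
[0.6344 0.0201 0.3225] [ 0.6349 -0.0509  0.1574] 8.025 0.033911605761654987
```

View pics/wrist2.png

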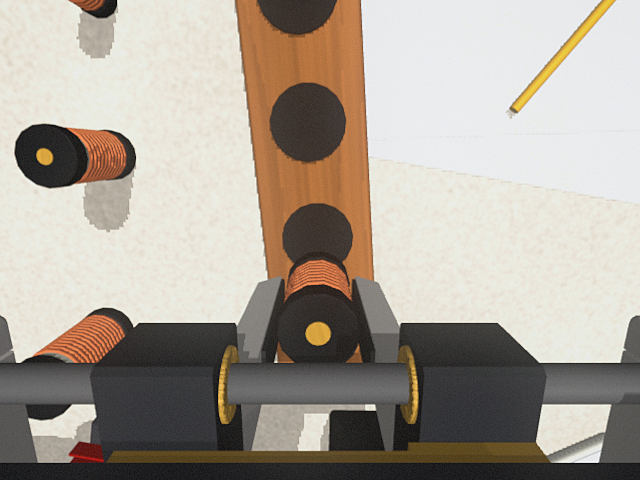

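Pad_b is fully visible at (308,122). Pad_c at (318,236) is partly hidden by the held coil, and pad_a is cut off at the top edge.

```bash
cat >> h.py <<'E'
def pads(c):
    hs=cv2.cvtColor(c["im"],cv2.COLOR_RGB2HSV);P=cloud(c)
    m=(hs[...,2]<75)&(abs(P[...,2]-.023)<.008);out=[]
    for b,s,ce in blobs(m,300):
        if s[1]<1: continue
        cn=max(cv2.findContours(b.astype(np.uint8),0,1)[0],key=cv2.contourArea)
        if len(cn)<6: continue
        e=cv2.fitEllipse(cn);q=ray(c,e[0],.023)
        sc=(c["T"][:3,3]-q);out.append((np.round(e[0],1),np.round(e[1],1),q[:2],round(float(np.nanmedian(P[b][:,2])),4)))
    return out
E
python3 - <<'E'
from h import *
c=dict(np.load("wrist2.npz"))
for o in pads(c):print(o)
# pad_c circle of visible left/right/upper contour points on plane z=.023
hs=cv2.cvtColor(c["im"],cv2.COLOR_RGB2HSV);P=cloud(c)
m=((hs[...,2]<75)&(abs(P[...,2]-.023)<.008)).astype(np.uint8);m[:195]=0;m[236:]=0
cn=max(cv2.findContours(m,0,1)[0],key=cv2.contourArea)[:,0]
q=np.array([ray(c,p,.023)[:2] for p in cn if 203<=p[1]<234])
for R in(.029,):
    o=least_squares(lambda p:np.hypot(*(q-p[:2]).T)-R,[.635,-.048],loss="soft_l1",f_scale=.001);print('padc',o.x,abs(o.fun).mean())
E
```

```text
(array([307.6, 121.8]), array([73.8, 77.5]), array([0.6269, 0.0406]), 0.0229)
(array([317.1, 232.9]), array([57.1, 71.7]), array([ 0.6338, -0.0452]), 0.023)
(array([353.5, 425.1]), array([12.9, 66.1]), array([ 0.6671, -0.2279]), 0.0232)
padc [ 0.6338 -0.0508] 0.00041364921628640424
```

Run:
```python
from h import *
c=dict(np.load("wrist2.npz"));print(top(c,(.635,-.05),.185))
```

```text
{'px': (317.0893249511719, 325.2421875), 'axes': (72.15718078613281, 131.7156524658203), 'xy': array([ 0.634 , -0.0473]), 'dot': array([ 0.6342, -0.0508]), 'zmed': np.float64(0.18494687790056347)}
```

{"fn": "drive_tool", "kwargs": {"motion": [[0.1,0,0.9,0,0,0,1],[0,0,1,0,0,0,1],[0,0,1,0,0,0,1],[0,0,1,0,0,0,1],[0,0,0.5,0,0,0,1],[0,0,0.3,0,0,0,1],[0,0,0,0,0,0,1]]}}

```text
t: 8.95
tool_pos: [0.6349, -0.0471, 0.0633]
ee_rot: [0.707, 0.707, -0.0, -0.0]
wrist_force: [-0.2, 0.0, -0.0]
opening: 0.0339
```

{"fn": "drive_tool", "kwargs": {"motion": [[0,0,0.08,0,0,0,1],[0,0,0,0,0,0,1]]}}

```text
t: 9.2
tool_pos: [0.6354, -0.0472, 0.0625]
ee_rot: [0.707, 0.707, 0.0, 0.001]
wrist_force: [0.0, 0.5, -1.4]
opening: 0.0333
```

{"fn": "drive_tool", "kwargs": {"motion": [[-0.04,0,0.06,0,0,0,1],[0,0,0.03,0,0,0,1],[0,0,0,0,0,0,1]]}}

```text
t: 9.57
tool_pos: [0.6351, -0.048, 0.0605]
ee_rot: [0.707, 0.707, 0.0, 0.0]
wrist_force: [-0.9, -0.2, 2.8]
opening: 0.0337
```

Contact at about 3 N, so I'll release.

{"fn": "drive_tool", "kwargs": {"motion": [[0,0,0,0,0,0,0.2],[0,0,0,0,0,0,0.0],[0,0,0,0,0,0,-0.4],[0,0,0,0,0,0,-0.4],[0,0,0,0,0,0,-0.5],[0,0,-0.5,0,0,0,-0.6],[0,0,-1,0,0,0,-0.8],[0,0,-1,0,0,0,-1]]}}

```text
t: 10.58
tool_pos: [0.6355, -0.0479, 0.1123]
ee_rot: [0.707, 0.707, 0.0, 0.001]
wrist_force: [0.3, 1.1, 0.3]
opening: 0.0913
```

{"fn": "drive_tool", "kwargs": {"motion": [[0,0,-1,0,0,0,-1],[-1,0,-1,0,0,0,-1],[-1,0,-1,0,0,0,-1],[-1,0,-0.5,0,0,0,-1],[0,0,0,0,0,0,-1]]}}

```text
t: 11.2
tool_pos: [0.6356, -0.1096, 0.1817]
ee_rot: [0.708, 0.706, 0.001, 0.001]
wrist_force: [-0.1, 0.9, 0.3]
opening: 0.094
```

Run:
```python
from h import *
from plant import env
c,s=snap(env,"wrist",3);print(c["T"][:3,3],s["tool_pos"],s["t"],s["opening"])
print(top(c,(.6345,-.048),.088))
for o in pads(c):print(o)
```

```text
[ 0.6346 -0.0385  0.3467] [ 0.6356 -0.1096  0.1817] 11.2 0.09397868145083448
{'px': (316.11822509765625, 163.84963989257812), 'axes': (48.74116897583008, 49.97245788574219), 'xy': array([ 0.6342, -0.0478]), 'dot': array([ 0.6343, -0.0475]), 'zmed': np.float64(0.08796727175043467)}
(array([306.1,  45.2]), array([71.7, 79.3]), array([0.6266, 0.0402]), 0.0228)
(array([315.4, 162.5]), array([66.4, 68.2]), array([ 0.6335, -0.0491]), 0.023)
(array([323.7, 264.5]), array([59.7, 61.8]), array([ 0.6406, -0.1383]), 0.0231)
(array([376.4, 354.6]), array([  9.3, 172.7]), array([ 0.691 , -0.2282]), 0.0233)
```

View pics/wrist3.png

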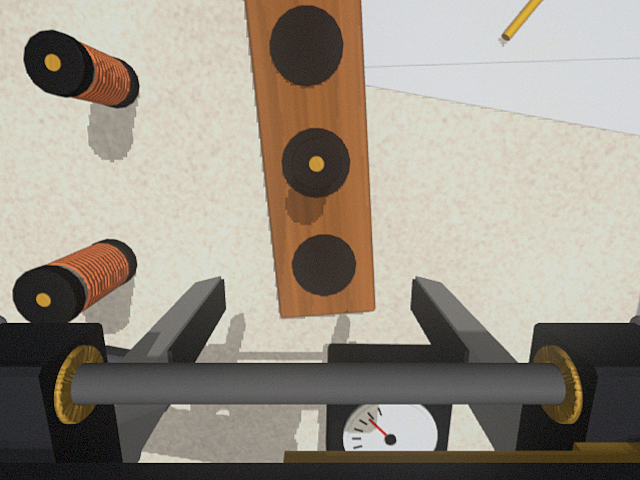

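Coil_2 stands on pad_c: its dot is at (316,164) and the pad contour is centred at (315,162). Pad_b is at (306,45) and pad_d at (324,264). Coil_4 is next.

{"fn": "drive_tool", "kwargs": {"motion": [[-0.3,-1,0,0,0,0,-1],[-0.3,-1,0,0,0,0,-1],[-0.3,-1,0,0,0,0,-1],[-0.3,-1,0,0,0,0,-1],[-0.3,-1,0,0,0,0,-1],[-0.24,-1,0,0,0,0,-1],[0,-1,0,0,0,0,-1],[0,-1,0,0,0,0,-1]]}}

```text
t: 12.25
tool_pos: [0.4735, -0.1415, 0.1788]
ee_rot: [0.707, 0.707, -0.0, -0.001]
wrist_force: [-0.0, 0.4, 0.2]
opening: 0.094
```

{"fn": "drive_tool", "kwargs": {"motion": [[0,-1,0,0,0,0,-1],[0,-0.7,0,0,0,0,-1],[0,0,0,0,0,0,-1]]}}

```text
t: 12.62
tool_pos: [0.4401, -0.1421, 0.1795]
ee_rot: [0.707, 0.707, -0.0, -0.001]
wrist_force: [0.5, -0.3, -0.2]
opening: 0.0942
```

Run:
```python
from h import *
from plant import env
c,s=snap(env,"wrist",4);print(c["T"][:3,3],s["tool_pos"],s["t"],s["opening"])
print(top(c,(.44,-.143),.095))
```

```text
[ 0.4395 -0.0713  0.3447] [ 0.4401 -0.1421  0.1795] 12.625 0.09419181345311449
{'px': (318.76116943359375, 254.39865112304688), 'axes': (64.48225402832031, 65.05886840820312), 'xy': array([ 0.44  , -0.1406]), 'dot': array([ 0.4405, -0.1419]), 'zmed': np.float64(0.0950722031275109)}
```

View pics/wrist4.png

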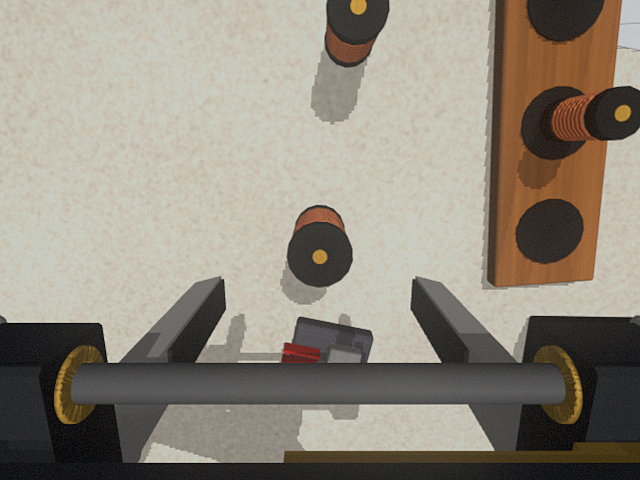

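Coil_4's dot is at (320,257), centred under the jaws. The key at (333,342) is clear.

{"fn": "drive_tool", "kwargs": {"motion": [[0,0,1,0,0,0,-1],[0,0,1,0,0,0,-1],[0,0,1,0,0,0,-1],[0,0,1,0,0,0,-1],[0,0,1,0,0,0,-1],[0,0,0.9,0,0,0,-1],[0,0,0.3,0,0,0,-1],[0,0,0,0,0,0,0.2]]}}

```text
t: 13.68
tool_pos: [0.4412, -0.1426, 0.0559]
ee_rot: [0.707, 0.707, -0.0, -0.0]
wrist_force: [-0.5, -0.5, 0.3]
opening: 0.0873
```

{"fn": "drive_tool", "kwargs": {"motion": [[0,0,0,0,0,0,0.4],[0,0,0,0,0,0,0.6],[0,0,0,0,0,0,1],[0,0,0,0,0,0,1],[0,0,0,0,0,0,1],[0,0,0,0,0,0,1],[0,0,0,0,0,0,1],[0,0,0,0,0,0,1]]}}

```text
t: 14.68
tool_pos: [0.441, -0.1428, 0.0563]
ee_rot: [0.707, 0.707, 0.0, 0.0]
wrist_force: [-0.4, 0.2, 3.0]
opening: 0.0456
```

{"fn": "drive_tool", "kwargs": {"motion": [[0,0,-0.5,0,0,0,1],[0,0,-1,0,0,0,1],[0,0,-1,0,0,0,1],[0,0,-1,0,0,0,1],[0,0,-1,0,0,0,1],[0,0,-1,0,0,0,1],[0.6,0.4,-0.5,0,0,0,1],[1,0.7,0,0,0,0,1]]}}

```text
t: 15.68
tool_pos: [0.4638, -0.1103, 0.177]
ee_rot: [0.708, 0.707, 0.0, 0.001]
wrist_force: [0.0, -0.9, -0.8]
opening: 0.0455
```

{"fn": "drive_tool", "kwargs": {"motion": [[1,0.7,0,0,0,0,1],[1,0.7,0,0,0,0,1],[1,0.7,0,0,0,0,1],[1,0.7,0,0,0,0,1],[1,0.7,0,0,0,0,1],[1,0.7,0,0,0,0,1],[1,0.7,0,0,0,0,1],[1,0.7,0,0,0,0,1]]}}

```text
t: 16.68
tool_pos: [0.5749, 0.0512, 0.1753]
ee_rot: [0.707, 0.707, -0.0, -0.001]
wrist_force: [-0.2, -0.2, -0.3]
opening: 0.0456
```

{"fn": "drive_tool", "kwargs": {"motion": [[1,0.7,0,0,0,0,1],[1,0.7,0,0,0,0,1],[1,0.5,0,0,0,0,1],[1,0.38,0,0,0,0,1],[0,0,0,0,0,0,1],[0,0,0,0,0,0,1]]}}

```text
t: 17.42
tool_pos: [0.6201, 0.1291, 0.1759]
ee_rot: [0.707, 0.707, -0.0, -0.0]
wrist_force: [0.8, -0.3, -1.2]
opening: 0.0457
```

Run:
```python
from h import *
from plant import env
c,s=snap(env,"wrist",5);print(c["T"][:3,3],s["tool_pos"],s["t"],s["opening"])
z=s["tool_pos"][2]-.0555+.095
print(top(c,(.62,.129),z))
for o in pads(c):print(o)
```

```text
[0.6194 0.2002 0.3409] [0.6201 0.1291 0.1759] 17.425 0.045658118473110236
{'px': (317.482421875, 326.3597717285156), 'axes': (81.62010192871094, 171.20870971679688), 'xy': array([0.6193, 0.1381]), 'dot': array([0.6194, 0.1306]), 'zmed': np.float64(0.21453436237590062)}
(array([318.7, 224.5]), array([44.9, 67.4]), array([0.62 , 0.138]), 0.023)
(array([313.1, 415.8]), array([19.5, 29.4]), array([ 0.6147, -0.0525]), 0.0235)
```

View pics/wrist5.png

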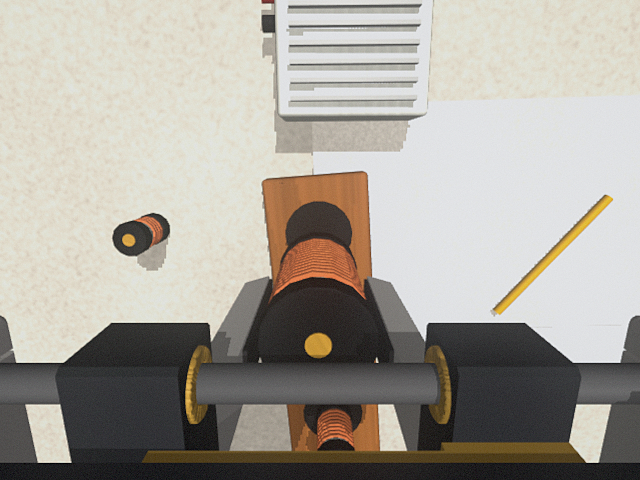

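```bash
cat >> h.py <<'E'
def padarc(c,v0,v1,g,u0=0,u1=640):
    hs=cv2.cvtColor(c["im"],cv2.COLOR_RGB2HSV);P=cloud(c)
    m=((hs[...,2]<75)&(abs(P[...,2]-.023)<.008)).astype(np.uint8);m[:v0-3]=0;m[v1+3:]=0;m[:,:u0]=0;m[:,u1:]=0
    cn=max(cv2.findContours(m,0,1)[0],key=cv2.contourArea)[:,0]
    q=np.array([ray(c,p,.023)[:2] for p in cn if v0-2<=p[1]<v1])
    o=least_squares(lambda p:np.hypot(*(q-p[:2]).T)-.0288,g,loss="soft_l1",f_scale=.001);return o.x,abs(o.fun).mean()
E
python3 - <<'E'
from h import *
c=dict(np.load("wrist5.npz"));print(padarc(c,200,232,[.62,.129]))
E
```

```text
(array([0.6199, 0.1283]), np.float64(0.001846591686396029))
```

{"fn": "drive_tool", "kwargs": {"motion": [[-0.06,0,0.9,0,0,0,1],[0,0,1,0,0,0,1],[0,0,1,0,0,0,1],[0,0,1,0,0,0,1],[0,0,0.6,0,0,0,1],[0,0,0.25,0,0,0,1],[0,0,0.05,0,0,0,1],[0,0,0,0,0,0,1]]}}

```text
t: 18.48
tool_pos: [0.6211, 0.1282, 0.0809]
ee_rot: [0.707, 0.707, 0.001, 0.001]
wrist_force: [-0.9, -0.6, -0.6]
opening: 0.0456
```

{"fn": "drive_tool", "kwargs": {"motion": [[0,0,0.05,0,0,0,1],[0,0,0.03,0,0,0,1],[0,0,0,0,0,0,1]]}}

```text
t: 18.85
tool_pos: [0.6209, 0.1282, 0.0793]
ee_rot: [0.707, 0.707, 0.0, 0.0]
wrist_force: [-1.0, 0.3, 1.3]
opening: 0.0456
```

{"fn": "drive_tool", "kwargs": {"motion": [[0,0,0.04,0,0,0,1],[0,0,0,0,0,0,1]]}}

```text
t: 19.1
tool_pos: [0.621, 0.1282, 0.0793]
ee_rot: [0.707, 0.707, 0.0, 0.0]
wrist_force: [-1.6, -0.7, 7.7]
opening: 0.0458
```

{"fn": "drive_tool", "kwargs": {"motion": [[0,0,0,0,0,0,0.2],[0,0,0,0,0,0,0.0],[0,0,0,0,0,0,-0.3],[0,0,0,0,0,0,-0.5],[0,0,0,0,0,0,-0.7],[0,0,-0.5,0,0,0,-0.8],[0,0,-1,0,0,0,-0.9],[0,0,-1,0,0,0,-1]]}}

```text
t: 20.1
tool_pos: [0.6211, 0.1282, 0.1299]
ee_rot: [0.707, 0.707, 0.001, 0.001]
wrist_force: [-0.3, -0.6, -0.4]
opening: 0.0934
```

{"fn": "drive_tool", "kwargs": {"motion": [[0,0,-1,0,0,0,-1],[0,0,-1,0,0,0,-1],[0,0,-1,0,0,0,-1],[0,-0.5,0,0,0,0,-1],[0,-1,0,0,0,0,-1],[0,-1,0,0,0,0,-1],[0,-1,0,0,0,0,-1],[0,-1,0,0,0,0,-1]]}}

```text
t: 21.1
tool_pos: [0.5283, 0.1281, 0.1864]
ee_rot: [0.707, 0.707, -0.001, -0.001]
wrist_force: [-0.0, 0.1, -0.8]
opening: 0.0942
```

{"fn": "drive_tool", "kwargs": {"motion": [[0,-1,0,0,0,0,-1],[0.1,-1,0,0,0,0,-1],[0,-1,0,0,0,0,-1],[0,0,0,0,0,0,-1],[0,0,0,0,0,0,-1]]}}

```text
t: 21.72
tool_pos: [0.4706, 0.1301, 0.1874]
ee_rot: [0.707, 0.707, -0.0, 0.0]
wrist_force: [0.9, -0.2, 1.1]
opening: 0.0937
```

Run:
```python
from h import *
from plant import env
c,s=snap(env,"wrist",6);print(c["T"][:3,3],s["tool_pos"],s["t"],s["opening"])
print(top(c,(.4695,.13),.05))
print(top(c,(.62,.129),.118))
```

```text
[0.4698 0.201  0.3525] [0.4706 0.1301 0.1874] 21.725 0.09374938558241946
{'px': (317.23785400390625, 236.77999877929688), 'axes': (32.513755798339844, 32.92271041870117), 'xy': array([0.4695, 0.1318]), 'dot': array([0.4699, 0.1311]), 'zmed': np.float64(0.05001163247388632)}
{'px': (546.3887329101562, 261.96478271484375), 'axes': (66.55164337158203, 75.38638305664062), 'xy': array([0.6178, 0.1306]), 'dot': array([0.6208, 0.1291]), 'zmed': np.float64(0.11803913890543202)}
```

View pics/wrist6.png

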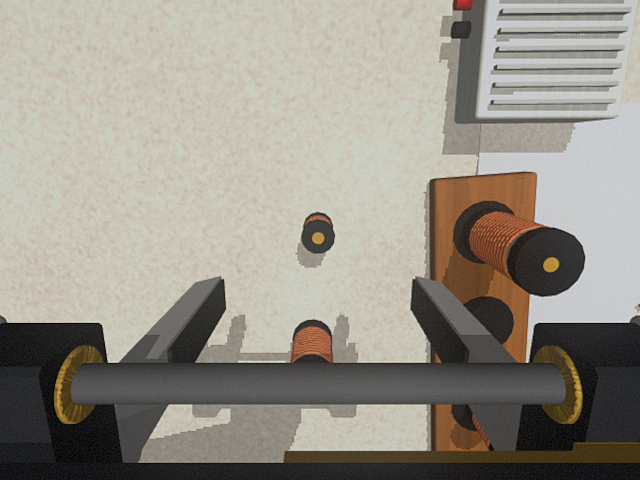

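Coil_1's dot is at (318,238), centred between the jaws. Coil_4 stands on pad_a, with its dot at (551,265).

{"fn": "drive_tool", "kwargs": {"motion": [[0.04,0,1,0,0,0,-1],[0,0,1,0,0,0,-1],[0,0,1,0,0,0,-1],[0,0,1,0,0,0,-1],[0,0,1,0,0,0,-1],[0,0,1,0,0,0,-1],[0,0,1,0,0,0,-1],[0,0,0.7,0,0,0,-1]]}}

```text
t: 22.78
tool_pos: [0.4707, 0.1308, 0.0325]
ee_rot: [0.707, 0.707, -0.0, -0.0]
wrist_force: [0.6, 0.0, 0.2]
opening: 0.0941
```

{"fn": "drive_tool", "kwargs": {"motion": [[0,0,0.27,0,0,0,-1],[0,0,0,0,0,0,0.2],[0,0,0,0,0,0,0.4],[0,0,0,0,0,0,0.6],[0,0,0,0,0,0,0.7],[0,0,0,0,0,0,1],[0,0,0,0,0,0,1],[0,0,0,0,0,0,1]]}}

```text
t: 23.78
tool_pos: [0.4704, 0.1309, 0.0282]
ee_rot: [0.707, 0.707, -0.0, -0.0]
wrist_force: [0.0, 0.2, 1.0]
opening: 0.0275
```

{"fn": "drive_tool", "kwargs": {"motion": [[0,0,0,0,0,0,1],[0,0,0,0,0,0,1],[0,0,0,0,0,0,1],[0,0,0,0,0,0,1],[0,0,0,0,0,0,1]]}}

```text
t: 24.4
tool_pos: [0.4704, 0.1309, 0.0282]
ee_rot: [0.707, 0.707, -0.0, -0.0]
wrist_force: [-0.5, 0.1, 0.8]
opening: 0.0276
```

{"fn": "drive_tool", "kwargs": {"motion": [[0,0,-0.5,0,0,0,1],[0,0,-1,0,0,0,1],[0,0,-1,0,0,0,1],[0,0,-1,0,0,0,1],[0,0,-1,0,0,0,1],[0,0,-1,0,0,0,1],[0,0,-1,0,0,0,1],[-0.5,0.33,0,0,0,0,1]]}}

```text
t: 25.4
tool_pos: [0.4785, 0.1211, 0.1604]
ee_rot: [0.707, 0.708, 0.002, 0.002]
wrist_force: [0.1, -0.3, -1.3]
opening: 0.0275
```

{"fn": "drive_tool", "kwargs": {"motion": [[-1,0.65,0,0,0,0,1],[-1,0.65,0,0,0,0,1],[-1,0.65,0,0,0,0,1],[-1,0.65,0,0,0,0,1],[-1,0.65,0,0,0,0,1],[-1,0.65,0,0,0,0,1],[-1,0.65,0,0,0,0,1],[-1,0.65,0,0,0,0,1]]}}

```text
t: 26.4
tool_pos: [0.5819, -0.0404, 0.1582]
ee_rot: [0.707, 0.707, 0.0, -0.0]
wrist_force: [1.4, -1.0, -0.1]
opening: 0.0276
```

{"fn": "drive_tool", "kwargs": {"motion": [[-1,0.65,0,0,0,0,1],[-1,0.65,0,0,0,0,1],[-1,0.65,0,0,0,0,1],[-1,0.65,0,0,0,0,1],[-1,0.4,0,0,0,0,1],[0,0,0,0,0,0,1],[0,0,0,0,0,0,1]]}}

```text
t: 27.28
tool_pos: [0.6407, -0.1387, 0.158]
ee_rot: [0.707, 0.707, -0.0, -0.001]
wrist_force: [-0.0, -0.1, -1.0]
opening: 0.0281
```

Run:
```python
from h import *
from plant import env
c,s=snap(env,"wrist",7);print(c["T"][:3,3],s["tool_pos"],s["t"],s["opening"])
z=s["tool_pos"][2]-.0282+.05
print(top(c,(.641,-.1388),z))
print(top(c,(.6343,-.048),.088,.03))
for o in pads(c):print(o)
```

```text
[ 0.6401 -0.0679  0.3232] [ 0.6407 -0.1387  0.158 ] 27.275 0.028070813779253422
{'px': (317.6039123535156, 319.98773193359375), 'axes': (61.402095794677734, 117.44896697998047), 'xy': array([ 0.6399, -0.1357]), 'dot': array([ 0.64  , -0.1384]), 'zmed': np.float64(0.179679946894153)}
{'px': (308.13525390625, 115.26725006103516), 'axes': (55.43667221069336, 58.398128509521484), 'xy': array([ 0.6343, -0.0479]), 'dot': array([ 0.6345, -0.0478]), 'zmed': np.float64(0.08793538176715215)}
(array([309.5, 123.3]), array([68.5, 76.1]), array([ 0.6337, -0.0482]), 0.0229)
(array([319. , 237.4]), array([60.9, 70.1]), array([ 0.6409, -0.1368]), 0.023)
```

View pics/wrist7.png

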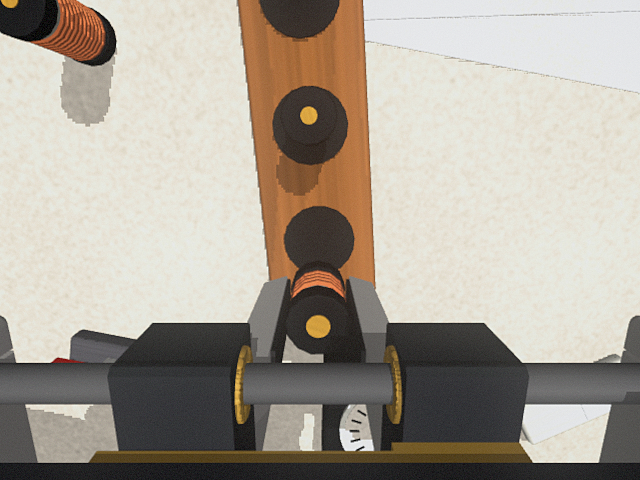

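Held coil_1's dot is at (318,326) and pad_d is at (319,240). I'll shift x by +0.6 mm and lower.

{"fn": "drive_tool", "kwargs": {"motion": [[0,0.03,0.9,0,0,0,1],[0,0,1,0,0,0,1],[0,0,1,0,0,0,1],[0,0,1,0,0,0,1],[0,0,0.9,0,0,0,1],[0,0,0.4,0,0,0,1],[0,0,0.05,0,0,0,1],[0,0,0,0,0,0,1]]}}

```text
t: 28.32
tool_pos: [0.6424, -0.1393, 0.0541]
ee_rot: [0.707, 0.707, 0.0, 0.001]
wrist_force: [-0.1, -1.0, 0.4]
opening: 0.0274
```

{"fn": "drive_tool", "kwargs": {"motion": [[0,0,0.06,0,0,0,1],[0,0,0,0,0,0,1]]}}

```text
t: 28.58
tool_pos: [0.6421, -0.1392, 0.0527]
ee_rot: [0.707, 0.707, 0.0, 0.0]
wrist_force: [0.7, -0.7, -1.4]
opening: 0.028
```

{"fn": "drive_tool", "kwargs": {"motion": [[0,-0.02,0.05,0,0,0,1],[0,0,0.03,0,0,0,1],[0,0,0,0,0,0,1]]}}

```text
t: 28.95
tool_pos: [0.6415, -0.1391, 0.0513]
ee_rot: [0.707, 0.707, 0.0, 0.0]
wrist_force: [-1.1, -0.3, 4.4]
opening: 0.0276
```

{"fn": "drive_tool", "kwargs": {"motion": [[0,0,0,0,0,0,0.4],[0,0,0,0,0,0,0.2],[0,0,0,0,0,0,-0.2],[0,0,0,0,0,0,-0.5],[0,0,0,0,0,0,-0.7],[0,0,-0.5,0,0,0,-0.8],[0,0,-1,0,0,0,-0.9],[0,0,-1,0,0,0,-1]]}}

```text
t: 29.95
tool_pos: [0.642, -0.1393, 0.1027]
ee_rot: [0.707, 0.707, 0.0, 0.001]
wrist_force: [-0.6, 0.2, 0.5]
opening: 0.0928
```

{"fn": "drive_tool", "kwargs": {"motion": [[0,0,-1,0,0,0,-1],[0,0,-1,0,0,0,-1],[0,0,-1,0,0,0,-1],[0.5,-0.5,-1,0,0,0,-1],[0.9,-1,0,0,0,0,-1],[0.9,-1,0,0,0,0,-1],[0.9,-1,0,0,0,0,-1],[0.9,-1,0,0,0,0,-1]]}}

```text
t: 30.95
tool_pos: [0.5506, -0.0565, 0.1812]
ee_rot: [0.707, 0.707, 0.0, 0.0]
wrist_force: [0.7, 0.1, -0.2]
opening: 0.0943
```

{"fn": "drive_tool", "kwargs": {"motion": [[0.9,-1,0,0,0,0,-1],[0.9,-1,0,0,0,0,-1],[0.9,-1,0,0,0,0,-1],[0.9,-1,0,0,0,0,-1],[0,-0.4,0,0,0,0,-1],[0,0,0,0,0,0,-1],[0,0,0,0,0,0,-1]]}}

```text
t: 31.82
tool_pos: [0.4641, 0.0142, 0.1809]
ee_rot: [0.707, 0.707, 0.0, 0.001]
wrist_force: [-0.2, -0.4, -0.3]
opening: 0.0942
```

Run:
```python
from h import *
from plant import env
c,s=snap(env,"wrist",8);print(c["T"][:3,3],s["tool_pos"],s["t"],s["opening"])
print(top(c,(.464,.015),.08))
```

```text
[0.4632 0.0852 0.3459] [0.4641 0.0142 0.1809] 31.825 0.09415512121788767
{'px': (318.1584167480469, 246.3163299560547), 'axes': (52.974056243896484, 53.192291259765625), 'xy': array([0.4638, 0.0172]), 'dot': array([0.4641, 0.0161]), 'zmed': np.float64(0.08003087346410465)}
```

View pics/wrist8.png

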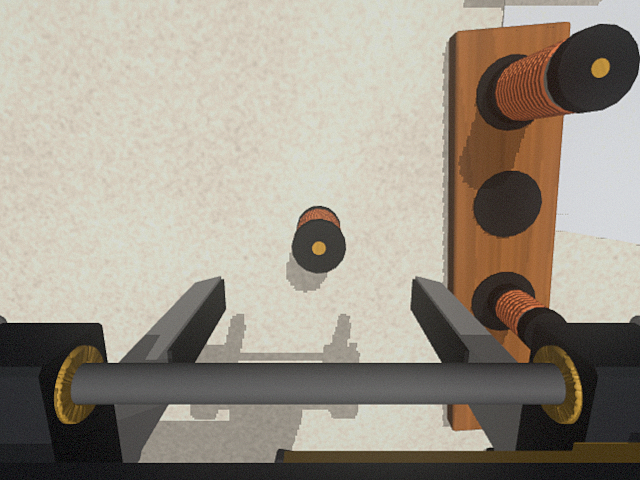

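Coil_3's dot is at (319,248), 1.5 mm ahead of the TCP in y.

{"fn": "drive_tool", "kwargs": {"motion": [[0.07,0,1,0,0,0,-1],[0,0,1,0,0,0,-1],[0,0,1,0,0,0,-1],[0,0,1,0,0,0,-1],[0,0,1,0,0,0,-1],[0,0,1,0,0,0,-1],[0,0,0.6,0,0,0,-1],[0,0,0.2,0,0,0,-0.6]]}}

```text
t: 32.88
tool_pos: [0.4631, 0.0161, 0.0437]
ee_rot: [0.707, 0.707, -0.0, -0.001]
wrist_force: [0.0, -0.2, -0.5]
opening: 0.0875
```

{"fn": "drive_tool", "kwargs": {"motion": [[0,0,0,0,0,0,0.2],[0,0,0,0,0,0,0.4],[0,0,0,0,0,0,0.6],[0,0,0,0,0,0,0.8],[0,0,0,0,0,0,1],[0,0,0,0,0,0,1],[0,0,0,0,0,0,1],[0,0,0,0,0,0,1]]}}

```text
t: 33.88
tool_pos: [0.4636, 0.0163, 0.0447]
ee_rot: [0.707, 0.707, 0.0, 0.0]
wrist_force: [0.6, 0.4, 3.8]
opening: 0.0393
```

{"fn": "drive_tool", "kwargs": {"motion": [[0,0,0,0,0,0,1],[0,0,0,0,0,0,1],[0,0,0,0,0,0,1]]}}

```text
t: 34.25
tool_pos: [0.4636, 0.0163, 0.0447]
ee_rot: [0.707, 0.707, 0.0, 0.0]
wrist_force: [0.2, 0.1, 3.6]
opening: 0.0399
```

{"fn": "drive_tool", "kwargs": {"motion": [[0,0,-0.5,0,0,0,1],[0,0,-1,0,0,0,1],[0,0,-1,0,0,0,1],[0,0,-1,0,0,0,1],[0,0,-1,0,0,0,1],[0,0,-1,0,0,0,1],[0,0,-0.5,0,0,0,1],[0.15,0.5,0,0,0,0,1]]}}

```text
t: 35.25
tool_pos: [0.4733, 0.0193, 0.1647]
ee_rot: [0.707, 0.707, 0.0, 0.0]
wrist_force: [-0.1, -0.5, -1.0]
opening: 0.0399
```

{"fn": "drive_tool", "kwargs": {"motion": [[0.15,1,0,0,0,0,1],[0.15,1,0,0,0,0,1],[0.15,1,0,0,0,0,1],[0.15,1,0,0,0,0,1],[0.15,1,0,0,0,0,1],[0.15,1,0,0,0,0,1],[0.12,1,0,0,0,0,1],[0,0.67,0,0,0,0,1]]}}

```text
t: 36.25
tool_pos: [0.627, 0.0401, 0.1626]
ee_rot: [0.707, 0.707, -0.001, -0.001]
wrist_force: [-0.1, -0.7, -0.4]
opening: 0.0396
```

{"fn": "drive_tool", "kwargs": {"motion": [[0,0,0,0,0,0,1],[0,0,0,0,0,0,1]]}}

```text
t: 36.5
tool_pos: [0.6259, 0.0398, 0.1638]
ee_rot: [0.707, 0.707, -0.001, -0.001]
wrist_force: [0.2, -0.1, -1.7]
opening: 0.0395
```

Run:
```python
from h import *
from plant import env
c,s=snap(env,"wrist",9);print(c["T"][:3,3],s["tool_pos"],s["t"],s["opening"])
z=s["tool_pos"][2]-.0447+.08
print(top(c,(.627,.04),z))
print(top(c,(.6205,.129),.118,.03))
for o in pads(c):print(o)
```

```text
[0.6254 0.1107 0.3289] [0.6259 0.0398 0.1638] 36.5 0.03947305497115343
{'px': (317.0810546875, 328.32855224609375), 'axes': (74.28357696533203, 152.266845703125), 'xy': array([0.625 , 0.0458]), 'dot': array([0.6254, 0.0397]), 'zmed': np.float64(0.19903703971918713)}
{'px': (308.2532958984375, 112.87834930419922), 'axes': (84.38186645507812, 89.19146728515625), 'xy': array([0.6201, 0.1296]), 'dot': array([0.6203, 0.1294]), 'zmed': np.float64(0.11790574823392747)}
(array([320.2, 230.4]), array([52. , 70.9]), array([0.627 , 0.0461]), 0.023)
(array([334.3, 423. ]), array([41.2, 59.4]), array([ 0.6406, -0.14  ]), 0.0235)
```

View pics/wrist9.png

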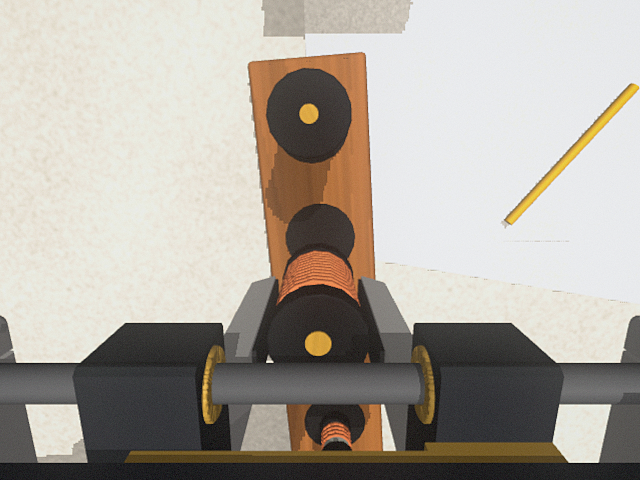

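Held coil_3's dot is at (318,343), with pad_b at (320,236) below it. I need +1.2 mm in x.

{"fn": "drive_tool", "kwargs": {"motion": [[0.02,0.06,0.9,0,0,0,1],[0,0,1,0,0,0,1],[0,0,1,0,0,0,1],[0,0,1,0,0,0,1],[0,0,0.5,0,0,0,1],[0,0,0.25,0,0,0,1],[0,0,0.05,0,0,0,1],[0,0,0,0,0,0,1]]}}

```text
t: 37.55
tool_pos: [0.6286, 0.0401, 0.0712]
ee_rot: [0.707, 0.707, 0.001, 0.001]
wrist_force: [0.6, 1.0, -2.2]
opening: 0.0397
```

{"fn": "drive_tool", "kwargs": {"motion": [[0,0,0.06,0,0,0,1],[0,0,0,0,0,0,1]]}}

```text
t: 37.8
tool_pos: [0.6281, 0.0402, 0.0696]
ee_rot: [0.707, 0.707, 0.0, 0.0]
wrist_force: [0.1, 1.3, -1.2]
opening: 0.0395
```

{"fn": "drive_tool", "kwargs": {"motion": [[0,0,0.06,0,0,0,1],[0,0,0.03,0,0,0,1],[0,0,0,0,0,0,1]]}}

```text
t: 38.17
tool_pos: [0.6279, 0.0402, 0.0678]
ee_rot: [0.707, 0.707, 0.0, 0.0]
wrist_force: [-0.6, -0.1, 1.3]
opening: 0.0395
```

{"fn": "drive_tool", "kwargs": {"motion": [[0,0,0.02,0,0,0,1],[0,0,0,0,0,0,0.2],[0,0,0,0,0,0,0.0],[0,0,0,0,0,0,-0.3],[0,0,0,0,0,0,-0.6],[0,0,-0.5,0,0,0,-0.8],[0,0,-1,0,0,0,-0.9],[0,0,-1,0,0,0,-1]]}}

```text
t: 39.17
tool_pos: [0.6285, 0.0401, 0.1192]
ee_rot: [0.707, 0.707, 0.001, 0.001]
wrist_force: [-0.6, 0.0, 0.2]
opening: 0.0923
```

{"fn": "drive_tool", "kwargs": {"motion": [[0,0,-1,0,0,0,-1],[0,0,-1,0,0,0,-1],[0,0,-1,0,0,0,-1],[0,0,-1,0,0,0,-1],[-1,0,-1,0,0,0,-1],[-1,0,-1,0,0,0,-1],[-1,0,-1,0,0,0,-1],[-1,0,-1,0,0,0,-1]]}}

```text
t: 40.17
tool_pos: [0.6277, -0.0422, 0.2783]
ee_rot: [0.708, 0.707, -0.0, 0.0]
wrist_force: [0.3, 0.6, -0.3]
opening: 0.0942
```

{"fn": "drive_tool", "kwargs": {"motion": [[0,0,0,0,0,0,-1],[0,0,0,0,0,0,-1]]}}

```text
t: 40.42
tool_pos: [0.6274, -0.0401, 0.2764]
ee_rot: [0.707, 0.707, -0.0, -0.001]
wrist_force: [-0.2, 0.3, -0.0]
opening: 0.0939
```

Run:
```python
from h import *
from plant import env
c,s=snap(env,"wrist",10);print(c["T"][:3,3],s["tool_pos"],s["t"],s["opening"])
snap(env,"scene",10);snap(env,"side",10)
for xy,h in(((.62,.129),.118),((.627,.04),.103),((.634,-.049),.088),((.641,-.138),.073)): print(top(c,xy,h,.035))
for o in pads(c):print(o)
```

```text
[0.6269 0.0307 0.4415] [ 0.6274 -0.0401  0.2764] 40.425 0.09392563576349643
{'px': (309.27423095703125, 23.3945369720459), 'axes': (55.84445571899414, 60.61311340332031), 'xy': array([0.6202, 0.1252]), 'dot': array([0.6202, 0.1294]), 'zmed': np.float64(0.11776763937130594)}
{'px': (318.257080078125, 139.03883361816406), 'axes': (44.700435638427734, 46.477237701416016), 'xy': array([0.627 , 0.0399]), 'dot': array([0.6273, 0.04  ]), 'zmed': np.float64(0.10291802896054036)}
{'px': (325.6502380371094, 234.27882385253906), 'axes': (33.978271484375, 34.1717529296875), 'xy': array([ 0.6341, -0.0475]), 'dot': array([ 0.6343, -0.0481]), 'zmed': np.float64(0.0880480491483121)}
{'px': (331.00640869140625, 314.5782470703125), 'axes': (25.46577262878418, 25.581344604492188), 'xy': array([ 0.6404, -0.1375]), 'dot': array([ 0.6409, -0.139 ]), 'zmed': np.float64(0.0731160223745419)}
(array([311. ,  47.3]), array([52.6, 61.5]), array([0.6197, 0.1313]), 0.023)
(array([317.8, 140.9]), array([52.1, 54.4]), array([0.6266, 0.0402]), 0.0229)
(array([324.3, 224. ]), array([45.9, 47.4]), array([ 0.6339, -0.05  ]), 0.0231)
(array([329.8, 297.1]), array([42. , 44.7]), array([ 0.6406, -0.138 ]), 0.0233)
```

View pics/wrist10.png

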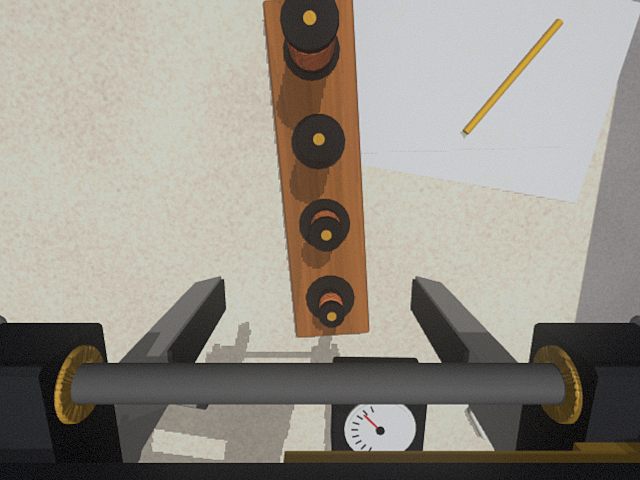

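View pics/side10.png

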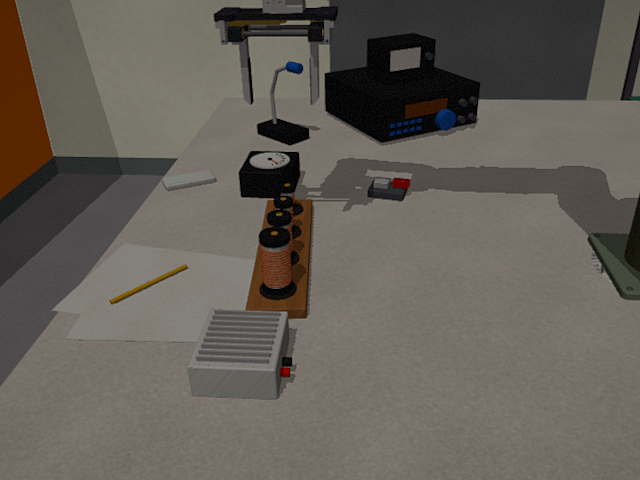

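View pics/scene10.png

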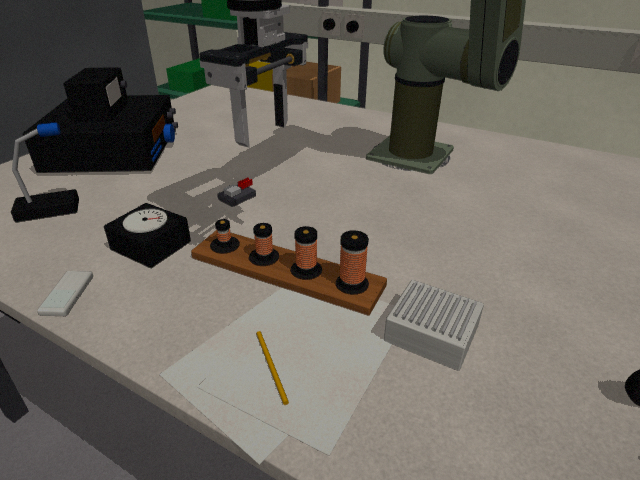

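The scene view shows the four coils upright on the pads at (223,235), (263,243), (306,252) and (353,262). They grow in size away from the meter at (148,232). The key is still at (238,192). In the wrist view each cap dot is within about 1–2 mm of its pad centre, so I'm handing in.

Run:
```python
from plant import env
print(env.hand_in())
```

```text
the job is handed in; nothing more can be done
None
```

The four coils stand upright on the rack in order of size: coil_1 on pad_d next to the meter, coil_2 on pad_c, coil_3 on pad_b, and coil_4 on pad_a at the far end. I handed the job in at about 40.6 s of the 104 s allowed, with the gripper open and clear above the row.

- **Centring:** in the last wrist picture each coil is within about 1–2 mm of its pad centre, and the cap heights match coils standing upright on the pads.
- **Morse key and falls:** the key sits at the same pixels as at the start. No coil fell in any of the pictures I took.
- **Forces:** the highest wrist force shown was about 8 N, when coil_4 touched its pad.
- **Disagreement:** the scene and side cameras put the pads about 5 mm apart in x. I relied on the wrist camera, which fell between the two and matched the gripped coils. If the wrist camera is off, all four coils could share a small offset, at most a few millimetres.

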